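# Index the rotary table, jack up its tilting plate and hold it

## Robot

A 7-joint arm with a two-finger parallel gripper is mounted at the origin on a cart in front of the work surface, level with it; the furniture and walls round the work are solid. World frame = base frame: x ahead of the robot, y to its left, z up, the work surface at z = 0. Lengths are in m, angles in rad, forces in N, time in s.
With the tool pointing down it reaches from about 0.425 to 0.925 m from the base axis. Payload 6.8 kg.
Tool frame: the origin (TCP) lies at the very end of the fingers, on their centre line; the grasp point (between the pads) lies 19 mm behind it; z points along the fingers, y is the line along which they close (so a half turn about z gives the same grasp; the last joint's range is limited). The gripper opens to 85 mm and grips with 20 to 120 N. Pads are 22 mm wide; open, the fingers measure 114 mm over their backs; the gripper's body (76 mm by 85 mm) begins 54 mm behind the grasp point. The pads swing forward as they close: fully open they stand 13 mm farther back than shut.
Start: joints at [-1.316, 0.477, 0.022, 1.555, -0.011, 1.109, -0.083], TCP at [0.24, 0.631, 0.231] pointing down, gripper open.
Joint ranges: [-2.96, 2.96], [-0.34, 2.1], [-1.41, 1.46], [0.24, 2.44], [-1.37, 4.51], [0.17, 1.92], [-2.96, 2.96]. Speed limits (rad/s): [2.39, 2.39, 3.14, 3.14, 3.14, 3.14, 3.14].

## Interface

Orientations are given as a rotation vector (axis times angle).
In Python, from bench import get_obs, viewer, r gives the robot as it stands. The module is installed in compiled form; this text tells all that it offers.
- The arm moves only by the tool play_rows, never from a script. Its argument "commands" is a list that holds one entry, the list of rows, each a list of 5 numbers: the gripper's target within -1 to 1 (shut at 1, half-way at 0, fully open at -1), then the shift along the tool's x, y, z scaled (see below), then the turn about the tool's z scaled (see below). A call has 1 to 12 rows; each row is the pose to reach, as a shift and turn from the pose commanded when the call began, along the tool's axes at that moment; what a row does not reach only later rows make up. The controller multiplies each number of a shift by 0.2 m and each number of a turn by pi/2 rad. A row lasts 1/12 s, in which the tool goes at most 41.7 mm and 7.16 degrees, less where a joint would pass 70% of its speed; a pose out of reach is approached as far as the arm can. A call with a number of a shift or a turn outside -1 to 1 is refused whole. A call with a gripper value outside its range is refused whole. The fingers move at their own pace and stop on an object; "grip_force" is the grip in N (left out, the last holds). Time passes only in rows, so rows that repeat a pose let the fingers close. It gives the time, the measured TCP pose, the force, the opening and the grip force at its end, in the units of the state.
- get_obs(): the state, without advancing time (a new reading comes with each control period).
- viewer.grab_frame(name): name is "scene" or "top" or "wrist"; returns a dict with "pixels" (420x560x3 uint8, red, green, blue), "fovy" (degrees; the focal length in pixels is half the picture's height over the tangent of half this angle, whatever the lens; pixels are square), "cx", "cy" (the principal point, pixels), "distortion" ([k1, k2, p1, p2, k3] as OpenCV has them; the pictures are not rectified), "world_to_cam" (4x4, takes a point from world to camera coordinates); the wrist camera has in their place "hand_eye" (4x4, takes a point from camera to tool coordinates, whose origin is the TCP and whose axes are the flange's). Camera axes: x right, y up, looking along -z (the intrinsics and any distortion apply to the point x, -y, -z); pixel columns grow to the right and rows downward; lengths in m; the calibration is good to about 2 mm. A picture is of the moment at which its call begins: read the wrist's pose just before it. There is no depth.
- r.hand_in(): hands the job in; it is judged then, once.
Trained networks look in a picture, given as the dict that the camera call returned (one of the last four; its "shot" number tells which), for a name from the list of things; names that differ only in an ending like _2 or _b are one class to them, and where a whole thing is asked for, a point or a joint stands for the part that bears it (a point fixed in the world has none). Each returns a list of dicts, best first, with "score" (0 to 1); they miss things now and then, are a little off and sometimes report something else, mostly with a low value. They report only what shows in the picture. A call takes as long as a camera call.
- viewer.trace(picture, thing): "pixels" (420x560 bool, what is visible of it) and "rect" ([left, top, right, bottom] in pixels, round what is visible of it).
The state is a dict: "clock": time; "joints": joint angles; "qvel": joint speeds; "tau": joint torques, N m; "tcp_pos": TCP position; "orientation": TCP orientation; "contact_force": force on the tool from outside, world axes, zero at the start; "moment": the same for the moment, N m; "grip_width": finger opening in m; "gripper_force": force on a finger pad.
Only numpy, scipy, OpenCV 4.12 (cv2) and the standard library are available. Lean on these libraries where they do the work, as an engineer would, in place of code of your own. Each camera call takes 0.05 s, during which the arm holds its last target. There are 200 camera calls.

## Task

First turn the rotary table (it has an upright black knob for this) clockwise to the next detent, where the yellow lift lug of the steel plate lies over the white tab at the foot of the blue base. Then set the small red lever jack on the bench with its saddle centred under the yellow pad of the lug, and press the jack's black handle fully down so that the jack lifts the plate. Finish while holding the handle down, so that a gauge block can be slid under the plate; lift the plate with the jack only, and leave the other things on the bench where they are.

Things in the scene. Friction and masses are not known exactly. Their poses are not given: they have to be found in the camera images.
- rotary_base: blue round base of the rotary table, fixed, 156 mm across, 45 mm high. Origin: centre of its underside, on the table's axis. +x points to its white tab (10 mm wide, 8 mm high, out to 101 mm from the axis). On it turns an aluminium disc, 170 mm across, top 60 mm above the bench. Once indexed, the lift pad stands 125 mm out along +x; the bench further out along +x is free for the jack.
- turntable (a joint): rotation of the disc and all on it, rad; grows clockwise seen from above. Detents at 0 (start), 1.047 (next position, lug over the white tab) and 2.094 (one too far). Spring detents pull it in within about 0.15 rad; between them it turns freely; about 0.15 N m is needed to leave one.
- index_knob (a point): middle of the black turning knob standing on the disc, 74 mm from the table's axis, 105 mm above the bench. The knob is upright, round, 19 mm in diameter, from 90 to 122 mm above the bench, on a 10 mm stem; it does not spin on its own. The tilting plate beside it is lower (top 74 mm, specimen clamps to 93 mm).
- tilt_plate: steel plate (1 kg, 124 x 72 x 12 mm) with a clamped specimen, hinged on the disc. Origin on the hinge line, 68 mm above the bench; +x runs along the plate and out along the 30 mm wide lug, whose end is 197 mm from the hinge (142 mm from the table's axis); z is normal to the plate, upright when the plate lies down. Raising the lug tilts it about the hinge; it falls back if not held.
- lift_pad (a point): centre of the underside of the yellow pad (32 mm across) under the lug, 180 mm from the hinge, 125 mm from the table's axis; 64 mm above the bench when the plate lies down. The lug's top is yellow at the same place. Same axes as the plate.
- jack: loose red lever jack, about 0.75 kg. Origin: underside, straight below the lever's pivot; +x towards the saddle, -x towards the handle, z up. Foot 50 mm wide, 10 mm high, from x = -75 to +55 mm. To carry it, grip across the two red cheeks at the origin: 44 mm wide over both (along y), 36 mm long (x), from 10 to 78 mm above the bench. The lever passes between the cheeks, its pivot 60 mm up.
- jack_lever (a joint): lever angle, rad: 0 handle up, saddle down (a spring returns it there); 0.70 handle fully down against its stop, saddle up. Pressing it with the plate on the saddle takes about 4 to 5 N at the handle.
- saddle (a point): top centre of the jack's dark steel saddle (28 mm across), at x = +64 mm of the jack and 45 mm above its underside at joint 0, x = +58 mm and 90 mm at joint 0.70.
- handle_pad (a point): top centre of the black handle (50 mm long along the lever, 26 mm wide, 14 mm thick) at x = -98 mm of the jack at joint 0 and -103 mm at 0.70; 103 mm above the bench when up, 30 mm when fully down; it swings on an arc about the pivot.
- gauge_box: bystander: closed wooden box 72 x 118 x 34 mm, origin under its centre
- calculator: bystander: desk calculator 111 x 72 x 16 mm, origin under its centre
- tape_roll: bystander: green roll of tape 52 mm across, 13 mm high, origin under its centre

How it is judged:
On the way, in this order (a step that is already met when the one before it is completed fails the run):
1. the table rests in its next detent, the plate still down (value of joint turntable between 0.967 and 1.127 rad and velocity of joint turntable between -0.1 and 0.1 rad/s and angle between tilt_plate's own z axis and vertical below 0.03 rad), for 0.3 s.
2. the jack stands on the bench with its saddle under the pad, the plate still down (horizontal distance between saddle and lift_pad below 0.014 m and height (world z) of jack below 0.004 m and angle between jack's own z axis and vertical below 0.05 rad and angle between tilt_plate's own z axis and vertical below 0.03 rad), for 0.2 s.
At the end, for the whole second after the job is handed in: Table within 0.1 rad of the next detent; jack upright on the bench, saddle within 18 mm of the pad's centre and carrying the plate; fingers (over 1 N) hold the lever at 0.58 rad or more; plate still, tilted over 0.085 rad, not touched by the robot (value of joint turntable between 0.947 and 1.147 rad and value of joint jack_lever above 0.58 rad and angle between tilt_plate's own z axis and vertical above 0.085 rad and horizontal distance between saddle and lift_pad below 0.018 m and contact force between jack and tilt_plate above 1 N and contact force between each of the arm, the fingers and tilt_plate below 0.2 N and contact force between the fingers and jack above 1 N and height (world z) of jack below 0.005 m and angle between jack's own z axis and vertical below 0.06 rad and linear speed of tilt_plate below 0.02 m/s); the arm keeps its last pose, push and grip.
It fails at once if the robot itself lifts the plate (angle between tilt_plate's own z axis and vertical above 0.04 rad and contact force between any of the arm, the fingers and tilt_plate above 1 N).
It fails at once if a bystander is moved by more than 3 cm (distance of any of gauge_box, calculator, tape_roll from where it was at the start of the episode above 0.03 m).
It also fails if it takes over 67 s, if anything falls off the work surface, if the arm or the gripper's body presses on something with over 40 N, if the wrist force passes 120 N, or if a joint passes its speed limit or range.

## Working session

There is one attempt and no reset: what is moved stays moved. The work goes in short steps, Python scripts to look and compute and a tool call to move; the robot and the scene stay as the last step left them, time stands still between calls to the robot, and variables do not carry over. Pictures are saved under pics/ and viewed, at most 11 in all, crops included, and the job is handed in when it is done.

Besides the shell and the picture viewer there is one more tool, called after "Emit:" as name([rows], argument=value, ...), one row to a line, values as JSON. play_rows: Moves the arm, as the interface text tells. Shifts and turns lie within -1 to 1; 1 stands for 0.2 m of shift or pi/2 rad of turn. Its arguments: {"type":"object","properties":{"commands":{"type":"array","items":{"type":"array","items":{"type":"array","items":{"type":"number","minimum":-1,"maximum":1}}}},"grip_force":{"type":"number"}},"required":["commands"]}

```bash
mkdir -p pics
cat > h.py <<'E'
import numpy as np, cv2
from bench import get_obs, viewer, r
from scipy.spatial.transform import Rotation as R
def cam(p):
    f=p["pixels"].shape[0]/2/np.tan(np.radians(p["fovy"])/2)
    K=np.array([[f,0,p["cx"]],[0,f,p["cy"]],[0,0,1.]]); return K,np.array(p["distortion"],float)
def w2c(p,obs=None):
    if "world_to_cam" in p: return np.array(p["world_to_cam"])
    T=np.eye(4);T[:3,:3]=R.from_rotvec(obs["orientation"]).as_matrix();T[:3,3]=obs["tcp_pos"]
    return np.linalg.inv(T@np.array(p["hand_eye"]))
def proj(p,X,obs=None):
    W=w2c(p,obs);K,d=cam(p);X=np.atleast_2d(X)
    c=X@W[:3,:3].T+W[:3,3];c=c*[1,-1,-1]
    return cv2.projectPoints(c,np.zeros(3),np.zeros(3),K,d)[0][:,0]
def unproj(p,uv,z,obs=None):
    W=w2c(p,obs);K,d=cam(p)
    n=cv2.undistortPoints(np.array(uv,float).reshape(-1,1,2),K,d)[:,0]
    dirs=np.c_[n[:,0],-n[:,1],-np.ones(len(n))]@W[:3,:3]
    C=-W[:3,:3].T@W[:3,3]
    return C+dirs*((z-C[2])/dirs[:,2])[:,None]
def save(p,name): cv2.imwrite("pics/"+name,p["pixels"][:,:,::-1])
E
python3 - <<'E'
from h import *
o=get_obs();print({k:np.round(v,3) for k,v in o.items()})
for n in ("top","scene"):
    p=viewer.grab_frame(n);save(p,n+"0.png");print(n,p["fovy"],p["cx"],p["cy"],p["distortion"])
    W=w2c(p);print(np.round(-W[:3,:3].T@W[:3,3],3))
    for t in ["rotary_base","index_knob","tilt_plate","lift_pad","jack","saddle","handle_pad","gauge_box","calculator","tape_roll"]:
        for q in viewer.trace(p,t)[:2]:
            ys,xs=np.nonzero(q["pixels"]);m=[xs.mean(),ys.mean()] if len(xs) else [0,0]
            print(t,round(q["score"],2),np.round(q["rect"]),len(xs),np.round(m,1),np.round(unproj(p,m,0)[0],3))
E
```

```text
{'clock': np.float64(0.0), 'joints': array([-1.316,  0.478,  0.022,  1.556, -0.011,  1.109, -0.083]), 'qvel': array([-0.   ,  0.   , -0.   ,  0.   , -0.   , -0.   ,  0.002]), 'tau': array([-0.0000e+00, -5.9645e+01,  1.6080e+00, -2.8119e+01,  1.2000e-02,
        9.0000e-03, -0.0000e+00]), 'tcp_pos': array([0.239, 0.63 , 0.23 ]), 'orientation': array([-5.67e-01, -3.09e+00,  3.00e-03]), 'contact_force': array([-0.233, -0.31 ,  0.698]), 'moment': array([-0.007,  0.028, -0.   ]), 'gripper_force': np.float64(0.0), 'grip_width': np.float64(0.086)}
top 53.71302053804961 289.4825082540908 205.79830060319048 [-0.061722  0.        0.        0.        0.      ]
[0.374 0.095 1.18 ]
rotary_base 0.88 [285. 146. 344. 220.] 3082 [314.6 177.8] [0.667 0.05  0.   ]
index_knob 0.76 [284. 145. 346. 224.] 3018 [315.1 177.8] [0.667 0.048 0.   ]
index_knob 0.24 [285. 149. 343. 223.] 2974 [314.9 177.8] [0.667 0.049 0.   ]
tilt_plate 0.96 [298. 153. 335. 223.] 1503 [316.7 182.6] [0.652 0.043 0.   ]
lift_pad 0.56 [296. 152. 332. 226.] 1467 [316.6 182.3] [0.653 0.044 0.   ]
jack 0.94 [202. 213. 263. 265.] 1127 [
[... 758 characters left out ...]
2 196.6] [0.698 0.118 0.   ]
index_knob 0.58 [216. 239. 261. 277.] 902 [233.9 256.5] [0.379 0.131 0.   ]
tilt_plate 0.81 [303. 180. 354. 227.] 975 [327.4 199. ] [ 0.7    0.103 -0.   ]
lift_pad 0.84 [298. 177. 354. 230.] 1018 [327.4 199.1] [0.699 0.102 0.   ]
jack 0.95 [188. 180. 267. 215.] 1309 [231.2 198.1] [0.504 0.302 0.   ]
jack 0.48 [189. 175. 268. 202.] 476 [220.1 188.1] [0.507 0.36  0.   ]
saddle 0.98 [188. 179. 264. 202.] 518 [224.2 189.2] [0.513 0.347 0.   ]
gauge_box 0.62 [216. 240. 256. 274.] 822 [233.9 255.8] [0.38  0.133 0.   ]
calculator 0.91 [262. 156. 300. 176.] 571 [278.4 164.5] [0.705 0.316 0.   ]
tape_roll 0.44 [404. 231. 420. 252.] 192 [410.4 241.1] [ 0.737 -0.154  0.   ]
```

Run:
```python
import cv2
a=cv2.imread("pics/top0.png")[130:310,190:400];b=cv2.imread("pics/scene0.png")[140:290,170:430]
cv2.imwrite("pics/topc.png",cv2.resize(a,None,fx=3.3,fy=3.3,interpolation=3));cv2.imwrite("pics/scec.png",cv2.resize(b,None,fx=3,fy=3,interpolation=3))
```

```text
(no output)
```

View pics/topc.png

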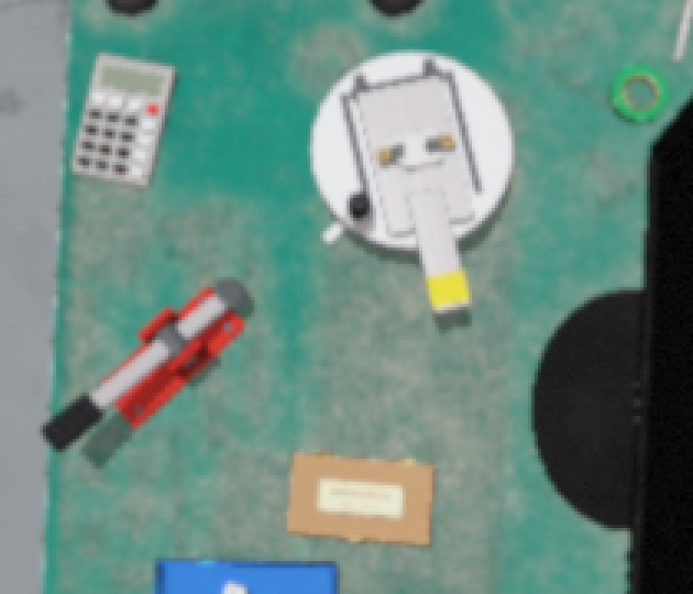

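View pics/scec.png

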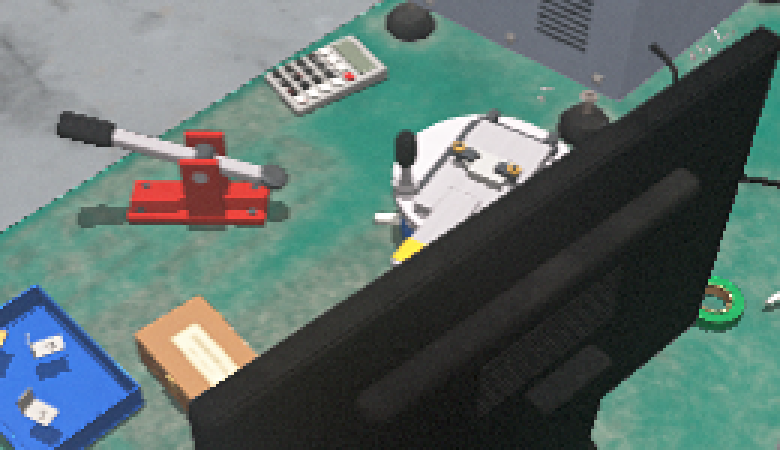

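The top view shows: disc centre ≈ px (315,175), knob (298.5,192), tab (290.6,201), yellow lug (325.5,218), and the jack saddle (261,220) with its handle at (212,258). The scene view shows the jack upright, with a monitor to the right of the disc.

Run:
```python
from h import *
p=viewer.grab_frame("top");im=p["pixels"].astype(int);hsv=cv2.cvtColor(p["pixels"],cv2.COLOR_RGB2HSV)
def at(x,y,z): return unproj(p,[190+x/3.3,130+y/3.3],z)[0]
def cen(m,z,box):
    k=np.zeros(m.shape,bool);l,t,rr,b=box;k[t:b,l:rr]=1;ys,xs=np.nonzero(m&k);return len(xs),np.round(unproj(p,[xs.mean(),ys.mean()],z)[0],4)
dark=im.max(2)<70
print("knob",at(358,205,.115),cen(dark,.115,(293,184,304,203)))
print("yellow",at(447,290,.074),cen((hsv[...,0]>24)&(hsv[...,0]<36)&(hsv[...,1]>120),.074,(310,200,345,235)))
print("tab",at(332,234,.008))
# disc: fit circle z=.06
pts=unproj(p,[[190+x/3.3,130+y/3.3] for x,y in [(311,150),(514,150),(412,50),(340,80),(487,80),(330,205),(497,205)]],.06)[:,:2]
A=np.c_[2*pts,np.ones(len(pts))];s=np.linalg.lstsq(A,(pts**2).sum(1),rcond=None)[0];print("disc",s[:2],np.sqrt(s[2]+s[0]**2+s[1]**2))
print("saddle",at(234,298,.045),"handle",at(72,424,.103),cen(dark,.10,(202,240,222,270)))
print("red edges")
red=((hsv[...,0]<8)|(hsv[...,0]>172))&(hsv[...,1]>150);red[:205]=0;red[270:]=0;red[:,:200]=0;red[:,270:]=0
ys,xs=np.nonzero(red);u=unproj(p,np.c_[xs,ys],.01)[:,:2];print(len(xs),cv2.minAreaRect(u.astype(np.float32)))
```

```text
knob [0.59890968 0.0961016  0.115     ] (22, array([0.5979, 0.0961, 0.115 ]))
yellow [0.53752679 0.02276366 0.074     ] (91, array([0.54 , 0.024, 0.074]))
tab [0.59548283 0.11857298 0.008     ]
disc [0.66084402 0.05040689] 0.08562408940380882
saddle [0.53294659 0.19927014 0.045     ] handle [0.4230709 0.3192079 0.103    ] (142, array([0.4249, 0.321 , 0.1   ]))
red edges
384 ((0.4910377562046051, 0.25920894742012024), (0.057052284479141235, 0.12747731804847717), 46.22270202636719)
```

```bash
cat >> h.py <<'E'
def plan(x,y,z,yaw=None):
    "scaled row for a target with tool-y at yaw deg"
    o=get_obs();M=R.from_rotvec(o["orientation"]).as_matrix();d=np.array([x,y,z])-o["tcp_pos"]
    s=M.T@d/.2; cy=np.degrees(np.arctan2(M[1,1],M[0,1]))
    t=0 if yaw is None else -((yaw-cy+90)%180-90)/90
    print("tcp",np.round(o["tcp_pos"],4),"yaw",round(cy,2),"rows",np.ceil(np.linalg.norm(d)/.0417,),"shift",np.round(s,4),"turn",round(t,4),"F",np.round(o["contact_force"],1),"t",round(float(o["clock"]),1)); return s,t
E
python3 -c "
from h import *
plan(.601,.094,.2,53.6)"
```

```text
tcp [0.2396 0.6311 0.2313] yaw 69.21 rows 16.0 shift [-2.6426 -1.8691  0.1564] turn 0.1734 F [-0.4  0.6 -1.1] t 1.1
```

Emit:
play_rows([
  [[-0.2,-0.88,-0.62,0,0],[-0.2,-0.88,-0.62,0,0],[-0.2,-0.88,-0.62,0,0],[-0.2,-0.88,-0.62,0,0],[-0.2,-0.88,-0.62,0,0],[-0.2,-0.88,-0.62,0,0]],
])

```text
clock: 1.65
tcp_pos: [0.366, 0.4451, 0.2316]
orientation: [0.582, 3.084, -0.004]
contact_force: [0.7, -1.6, 0.5]
grip_width: 0.0512
gripper_force: 0.0
```

Emit:
play_rows([
  [[-0.2,-0.88,-0.62,0,0],[-0.2,-0.88,-0.62,0,0],[-0.2,-0.88,-0.62,0,0],[-0.2,-0.88,-0.62,0,0],[-0.2,-0.88,-0.62,0,0],[-0.2,-0.88,-0.62,0,0]],
])

```text
clock: 2.15
tcp_pos: [0.4852, 0.2664, 0.2318]
orientation: [0.582, 3.084, -0.004]
contact_force: [0.7, -1.1, -0.1]
grip_width: 0.0513
gripper_force: 0.0
```

Emit:
play_rows([
  [[-0.2,-0.88,-0.62,0.15,0.17],[-0.2,-0.88,-0.62,0.15,0.17],[-0.2,-0.88,-0.62,0.15,0.17],[-0.2,-0.88,-0.62,0.15,0.17],[-0.2,-0.88,-0.62,0.15,0.17],[-0.2,-0.88,-0.62,0.15,0.17],[-0.2,-0.88,-0.62,0.15,0.17],[-0.2,-0.88,-0.62,0.15,0.17]],
])

```text
clock: 2.82
tcp_pos: [0.6011, 0.0961, 0.201]
orientation: [-0.975, -2.986, -0.0]
contact_force: [-0.5, 1.1, 0.6]
grip_width: 0.0512
gripper_force: 0.0
```

Run:
```python
from h import *
plan(.601,.094,.09,53.6)
o=get_obs();p=viewer.grab_frame("wrist");save(p,"w1.png")
print(proj(p,[[.601,.094,.122],[.661,.05,.06],[.5376,.0235,.074],[.592,.124,.008]],o))
```

```text
tcp [0.6011 0.0961 0.201 ] yaw 53.85 rows 3.0 shift [-0.0062 -0.0085  0.5552] turn 0.0027 F [-0.5  1.1  0.6] t 2.8
[[281.2164488  219.88374952]
 [281.2454163  275.30654667]
 [163.59846597 189.05583096]
 [300.94078835 156.73272152]]
```

View pics/w1.png

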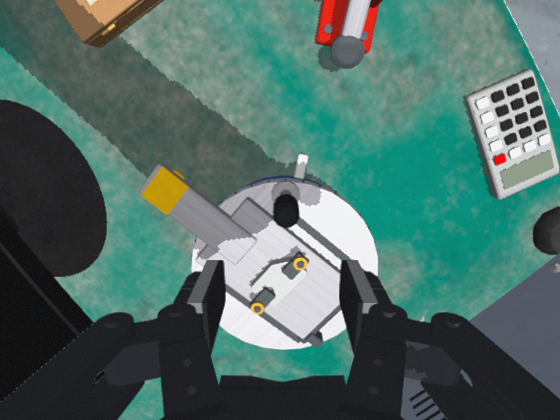

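The wrist view shows the knob around (286,212), the tab tip at (303,155), the yellow lug end at (165,190) and the disc around (285,264). I'll refine the axis and knob from this view.

Run:
```python
from h import *
o=get_obs();p=viewer.grab_frame("wrist");im=p["pixels"].astype(int)
pts=[(191,262),(378,262),(262,346),(300,349),(335,190),(365,220),(205,215)]
u=unproj(p,pts,.06,o)[:,:2];A=np.c_[2*u,np.ones(len(u))];s=np.linalg.lstsq(A,(u**2).sum(1),rcond=None)[0];print("disc",s[:2],np.sqrt(s[2]+s[0]**2+s[1]**2))
m=(im.max(2)<60);m[:190]=0;m[232:]=0;m[:,:270]=0;m[:,302:]=0
ys,xs=np.nonzero(m);print("knob px",xs.min(),xs.max(),ys.min(),ys.max(),xs.mean(),ys.mean(),unproj(p,[xs.mean(),ys.mean()],.105,o))
hsv=cv2.cvtColor(p["pixels"],cv2.COLOR_RGB2HSV);y=(hsv[...,0]>20)&(hsv[...,0]<36)&(hsv[...,1]>150)&(im.max(2)>150);y[250:]=0;y[:150]=0;y[:,:130]=0
ys,xs=np.nonzero(y);print("yellow",len(xs),xs.mean(),ys.mean(),unproj(p,[xs.mean(),ys.mean()],.074,o))
print("tabtip",unproj(p,[303,155],.008,o))
W=w2c(p,o);print("cam",-W[:3,:3].T@W[:3,3])
c=np.array([.661,.05]);a=np.radians(143.6)
for z in(.09,.105,.122):print(proj(p,[.661+.074*np.cos(a),.05+.074*np.sin(a),z],o))
```

```text
disc [0.65918847 0.05618611] 0.08563313363740803
knob px 272 297 196 228 284.2422451994092 212.0738552437223 [[0.60188781 0.09719993 0.105     ]]
yellow 1195 163.5581589958159 191.3163179916318 [[0.53877508 0.02349829 0.074     ]]
tabtip [[0.59138918 0.12805653 0.008     ]]
cam [0.53894903 0.14050564 0.34431581]
[[280.23453455 208.0418085 ]]
[[280.17144701 214.15898769]]
[[280.09081529 221.99085387]]
```

```bash
python3 -c "
from h import *
plan(.602,.097,.09,53.)"
```

```text
tcp [0.6005 0.0982 0.2013] yaw 54.06 rows 3.0 shift [-0.01   -0.0007  0.5566] turn 0.0117 F [-0.3 -0.2  0.3] t 2.9
```

Emit:
play_rows([
  [[-0.2,-0.01,0,0.3,0.01],[-0.2,-0.01,0,0.555,0.01],[-0.2,-0.01,0,0.555,0.01],[-0.2,-0.01,0,0.555,0.01],[0.3,-0.01,0,0.555,0.01],[1,-0.01,0,0.555,0.01],[1,-0.01,0,0.555,0.01],[1,-0.01,0,0.555,0.01],[1,-0.01,0,0.555,0.01]],
], grip_force=30)

```text
clock: 3.67
tcp_pos: [0.6047, 0.0963, 0.0929]
orientation: [0.994, 2.976, 0.006]
contact_force: [-0.8, 3.4, 7.8]
grip_width: 0.0176
gripper_force: 30.2
```

Run:
```python
from h import *
c=np.array([.660,.053]);o=get_obs();M=R.from_rotvec(o["orientation"]).as_matrix();t=o["tcp_pos"]
plan(.602,.097,.09)
print(o["grip_width"],o["gripper_force"],o["moment"])
v=t[:2]-c;print(np.hypot(*v),np.degrees(np.arctan2(v[1],v[0])))
for k in range(1,13):
    a=-np.radians(60*k/12);w=np.array([[np.cos(a),-np.sin(a)],[np.sin(a),np.cos(a)]])@v
    d=M.T@np.r_[w-v,0]/.2;print(k,np.round(d,3),round(60*k/12/90,3))
```

```text
tcp [0.6047 0.0963 0.0929] yaw 53.06 rows 1.0 shift [ 0.0128 -0.0052  0.0146] turn 0 F [-0.8  3.4  7.8] t 3.7
0.017632317568228157 30.233373507508077 [ 0.5772947   0.10804437 -0.03676393]
0.0702566847398201 141.96496442230642
1 [-0.002  0.031  0.   ] 0.056
2 [-0.007  0.061  0.   ] 0.111
3 [-0.014  0.091  0.   ] 0.167
4 [-0.023  0.12   0.001] 0.222
5 [-0.036  0.148  0.001] 0.278
6 [-0.05   0.175  0.001] 0.333
7 [-0.067  0.2    0.001] 0.389
8 [-0.086  0.224  0.001] 0.444
9 [-0.108  0.246  0.001] 0.5
10 [-0.131  0.267  0.002] 0.556
11 [-0.155  0.285  0.002] 0.611
12 [-0.181  0.301  0.002] 0.667
```

Emit:
play_rows([
  [[1,-0.002,0.031,-0.012,0.056],[1,-0.007,0.062,-0.012,0.111],[1,-0.014,0.093,-0.012,0.167],[1,-0.024,0.123,-0.012,0.222],[1,-0.037,0.152,-0.012,0.278],[1,-0.052,0.18,-0.012,0.333],[1,-0.069,0.206,-0.012,0.389],[1,-0.089,0.231,-0.012,0.444],[1,-0.112,0.254,-0.012,0.5],[1,-0.136,0.275,-0.012,0.556],[1,-0.161,0.294,-0.012,0.611],[1,-0.187,0.311,-0.012,0.667]],
])

```text
clock: 4.67
tcp_pos: [0.6688, 0.1249, 0.0931]
orientation: [-2.353, -2.075, -0.0]
contact_force: [-4.0, 3.9, 0.5]
grip_width: 0.018
gripper_force: 31.3
```

Run:
```python
from h import *
plan(.669,.127,.09);o=get_obs();v=o["tcp_pos"][:2]-[.66,.053];print(np.hypot(*v),np.degrees(np.arctan2(v[1],v[0])),o["grip_width"],o["moment"])
p=viewer.grab_frame("top");hsv=cv2.cvtColor(p["pixels"],cv2.COLOR_RGB2HSV)
y=(hsv[...,0]>24)&(hsv[...,0]<36)&(hsv[...,1]>120);y[:150]=0;y[240:]=0;y[:,:265]=0;y[:,345:]=0
ys,xs=np.nonzero(y);print(len(xs));q=unproj(p,[xs.mean(),ys.mean()],.074)[0];v=q[:2]-[.66,.053];print(q,np.hypot(*v),np.degrees(np.arctan2(v[1],v[0])))
```

```text
tcp [0.6688 0.1249 0.0931] yaw -7.18 rows 1.0 shift [ 0.0103 -0.      0.0156] turn 0 F [-4.   3.9  0.5] t 4.7
0.07246711553669503 83.06313635877986 0.018032066996197218 [ 0.80841413  0.7111523  -0.32280326]
0
[nan nan nan] nan nan<stdin>:5: RuntimeWarning: Mean of empty slice.
  ret = ret.dtype.type(ret / rcount)
```

Emit:
play_rows([
  [[-0.2,0,0,0,0],[-0.2,0,0,0,0],[-0.2,0,0,0,0],[-0.2,0,0,0,0],[-0.2,0,0,-0.2,0],[-0.2,0,0,-0.4,0],[-0.2,0,0,-0.8,0],[-0.2,0,0,-0.8,0],[-0.2,0,0,-0.8,0],[-0.2,0,0,-0.8,0]],
])

```text
clock: 5.55
tcp_pos: [0.6717, 0.1213, 0.256]
orientation: [2.352, 2.079, 0.009]
contact_force: [0.2, 0.9, -0.6]
grip_width: 0.0512
gripper_force: 0.0
```

Run:
```python
from h import *
plan(.49,.2468,.2,42)
o=get_obs();p=viewer.grab_frame("wrist");save(p,"w2.png")
```

```text
tcp [0.6717 0.1213 0.256 ] yaw -7.04 rows 6.0 shift [ 0.5108 -0.9799  0.276 ] turn -0.5448 F [ 0.2  0.9 -0.6] t 5.5
```

View pics/w2.png

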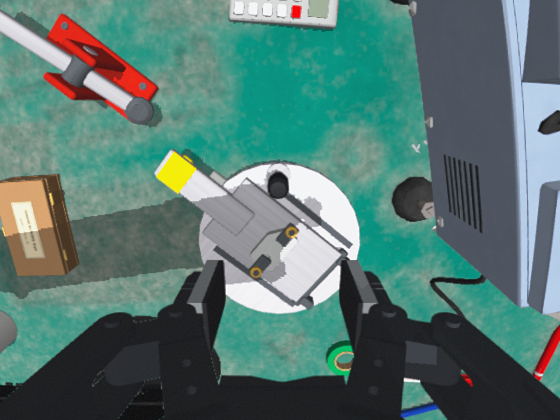

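The yellow lug end is at (175,170) and now covers the white tab. The jack saddle is at (141,110) and its pivot is near (78,70).

Run:
```python
from h import *
o=get_obs();p=viewer.grab_frame("wrist");im=p["pixels"].astype(int);hsv=cv2.cvtColor(p["pixels"],cv2.COLOR_RGB2HSV)
y=(hsv[...,0]>20)&(hsv[...,0]<36)&(hsv[...,1]>150)&(im.max(2)>150);y[230:]=0;y[:140]=0;y[:,:140]=0
ys,xs=np.nonzero(y);q=unproj(p,[xs.mean(),ys.mean()],.074,o)[0];v=q[:2]-[.66,.053];print(len(xs),xs.mean(),ys.mean(),q,np.hypot(*v),np.degrees(np.arctan2(v[1],v[0])))
u=unproj(p,[(199,240),(359,240),(262,311),(295,312),(335,185),(350,205),(278,160)],.06,o)[:,:2];A=np.c_[2*u,np.ones(len(u))];s=np.linalg.lstsq(A,(u**2).sum(1),rcond=None)[0];print("disc",s[:2],np.sqrt(s[2]+s[0]**2+s[1]**2))
print("saddle",unproj(p,[142,109],.043,o))
plan(.49,.2468,.2,42)
```

```text
909 178.56215621562157 172.52695269526953 [0.57469831 0.14403596 0.074     ] 0.12475546222975831 133.13747207834007
disc [0.65820594 0.05586824] 0.08413233505859433
saddle [[0.54084396 0.20694446 0.043     ]]
tcp [0.6695 0.1217 0.252 ] yaw -7.02 rows 6.0 shift [ 0.5111 -0.9668  0.2612] turn -0.5446 F [-1.  -0.2 -0.6] t 5.7
```

```bash
python3 -c "
from h import *
plan(.53,.203,.25,42)"
```

```text
tcp [0.6695 0.1217 0.252 ] yaw -7.02 rows 4.0 shift [ 0.3182 -0.7418  0.0109] turn -0.5446 F [-1.  -0.2 -0.6] t 5.7
```

Emit:
play_rows([
  [[-1,0.31,-0.74,0,-0.545],[-1,0.31,-0.74,0,-0.545],[-1,0.31,-0.74,0,-0.545],[-1,0.31,-0.74,0,-0.545],[-1,0.31,-0.74,0,-0.545],[-1,0.31,-0.74,0,-0.545],[-1,0.31,-0.74,0,-0.545],[-1,0.31,-0.74,0,-0.545],[-1,0.31,-0.74,0,-0.545]],
])

```text
clock: 6.4
tcp_pos: [0.53, 0.2011, 0.2513]
orientation: [-1.281, -2.867, 0.003]
contact_force: [-0.5, -0.2, 0.3]
grip_width: 0.0853
gripper_force: 0.0
```

Run:
```python
from h import *
plan(.49,.2468,.2,42)
o=get_obs();p=viewer.grab_frame("wrist");save(p,"w3.png")
for a in (.0,): print(np.round(proj(p,[[.533,.199,.045],[.49,.2468,.078],[.424,.32,.103]],o)))
```

```text
tcp [0.53   0.2011 0.2513] yaw 41.84 rows 2.0 shift [0.3036 0.0042 0.2568] turn -0.0017 F [-0.5 -0.2  0.3] t 6.4
[[284. 181.]
 [284. 118.]
 [284. -12.]]
```

View pics/w3.png

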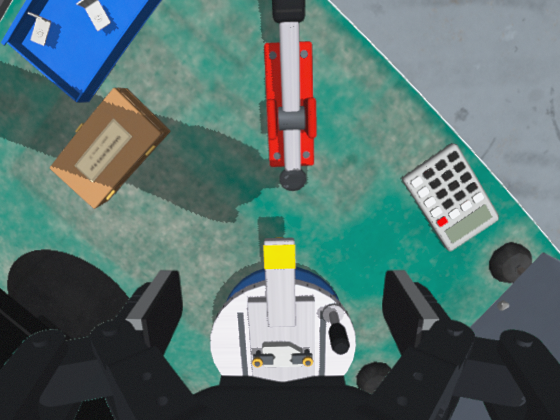

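The jack's foot runs from (265,42)/(311,42) to (268,166)/(314,165), with the saddle at (292,180). The lug pad is at (280,256), so the jack is almost aligned with it.

Run:
```python
from h import *
o=get_obs();p=viewer.grab_frame("wrist");im=p["pixels"].astype(int);hsv=cv2.cvtColor(p["pixels"],cv2.COLOR_RGB2HSV)
red=((hsv[...,0]<8)|(hsv[...,0]>172))&(hsv[...,1]>150);red[200:]=0;red[:,:240]=0;red[:,340:]=0
ys,xs=np.nonzero(red);print(xs.min(),xs.max(),ys.min(),ys.max())
for yy in (45,60,75,90,155,160): 
    k=np.nonzero(red[yy])[0];print(yy,k.min(),k.max())
c=unproj(p,[(265,42),(311,42),(268,166),(314,165)],.01,o)[:,:2];print(c)
b=(c[0]+c[1])/2;f=(c[2]+c[3])/2;d=(f-b);L=np.hypot(*d);d/=L;print("len",L,"dir",np.degrees(np.arctan2(d[1],d[0])),"origin from foot",(b+f)/2+.01*d)
s=unproj(p,[292,179],.043,o)[0][:2];print("saddle",s,"origin",s-.064*d)
bo=unproj(p,[291,120],.07,o)[0];print("boss",bo)
y=(hsv[...,0]>20)&(hsv[...,0]<36)&(hsv[...,1]>150)&(im.max(2)>150);y[280:]=0;y[:230]=0;y[:,:250]=0;y[:,310:]=0
ys,xs=np.nonzero(y);q=unproj(p,[xs.mean(),ys.mean()],.074,o)[0];print("pad",q)
```

```text
264 315 41 166
45 264 311
60 265 311
75 265 311
90 266 311
155 269 312
160 269 313
[[0.4266666  0.28878098]
 [0.46166473 0.32013746]
 [0.51373374 0.19409086]
 [0.55100363 0.22894621]]
len 0.12813174319503287 dir -46.49818213339564 origin from foot [0.49515095 0.25073535]
saddle [0.53798787 0.20567373] origin [0.49393171 0.25209629]
boss [0.49614202 0.24938053 0.07      ]
pad [0.57586404 0.14289849 0.074     ]
```

```bash
python3 -c "
from h import *
plan(.495,.251,.037,43.5)"
```

```text
tcp [0.5304 0.2011 0.2518] yaw 41.84 rows 6.0 shift [0.3036 0.0362 1.0739] turn -0.0184 F [0.7 0.5 0.4] t 6.5
```

Emit:
play_rows([
  [[-1,0.3,0.036,0,-0.018],[-1,0.3,0.036,0.25,-0.018],[-1,0.3,0.036,0.5,-0.018],[-1,0.3,0.036,0.6,-0.018],[-1,0.3,0.036,0.6,-0.018]],
])

```text
clock: 6.92
tcp_pos: [0.4907, 0.2491, 0.1257]
orientation: [-1.234, -2.882, 0.018]
contact_force: [-1.8, -0.2, 0.1]
grip_width: 0.0856
gripper_force: 0.0
```

```bash
python3 -c "
from h import *
plan(.495,.251,.037,43.5)"
```

```text
tcp [0.4907 0.2491 0.1257] yaw 43.64 rows 3.0 shift [-0.0089  0.028   0.4431] turn 0.0016 F [-1.8 -0.2  0.1] t 6.9
```

Emit:
play_rows([
  [[-1,-0.005,0.015,0.2,0],[-1,-0.005,0.015,0.35,0],[-1,-0.005,0.015,0.44,0],[-1,-0.005,0.015,0.44,0],[-0.3,-0.005,0.015,0.44,0],[0,-0.005,0.015,0.44,0],[0.5,-0.005,0.015,0.44,0],[0.5,-0.005,0.015,0.44,0],[0.5,-0.005,0.015,0.44,0]],
], grip_force=50)

```text
clock: 7.67
tcp_pos: [0.4991, 0.2519, 0.0466]
orientation: [1.237, 2.887, 0.001]
contact_force: [-3.6, -2.7, 7.8]
grip_width: 0.0434
gripper_force: 52.7
```

Run:
```python
from h import *
plan(.533,.188,.043,43);o=get_obs();print(o["grip_width"],o["gripper_force"])
p=viewer.grab_frame("wrist");save(p,"w4.png")
```

```text
tcp [0.4991 0.2519 0.0466] yaw 43.61 rows 2.0 shift [-0.3483 -0.0977  0.0179] turn 0.0068 F [-3.6 -2.7  7.8] t 7.7
0.043440579707852714 52.71328389644623
```

View pics/w4.png

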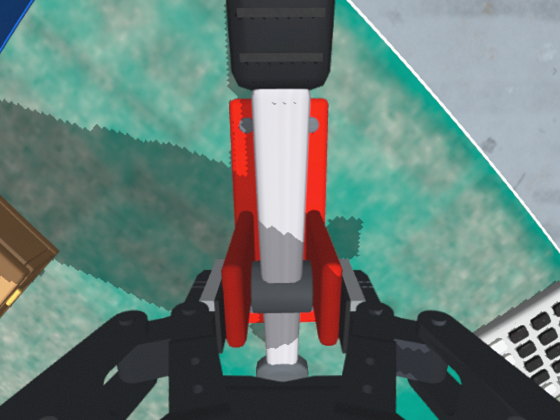

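The jack is gripped across the cheeks. The foot's rear corners are at (230,99) and (328,98), and I'll use them to place the jack relative to the tool.

Run:
```python
from h import *
o=get_obs();p=viewer.grab_frame("wrist")
c=unproj(p,[(230,99),(328,98),(234,195),(326,195)],.01,o)[:,:2];print(c,np.hypot(*(c[0]-c[1])))
M=R.from_rotvec(o["orientation"]).as_matrix();b=(c[0]+c[1])/2;d=-M[:2,0];org=b+.075*d
print("dir",np.degrees(np.arctan2(d[1],d[0])),"origin",org,"in tool",M[:2,:2].T@(org-o["tcp_pos"][:2]),"saddle",org+.064*d)
```

```text
[[0.42700585 0.28868931]
 [0.46177407 0.32239544]
 [0.46102022 0.25323237]
 [0.49644924 0.28689777]] 0.04842449721162133
dir -46.39116370790489 origin [0.4961198  0.25123746] in tool [ 0.00157133 -0.00259938] saddle [0.5402626  0.20489727]
```

Emit:
play_rows([
  [[0.5,0,0,-0.03,0],[0.5,0,0,-0.06,0],[0.5,0,0,-0.06,0],[0.5,0,0,-0.06,0]],
])

```text
clock: 8.1
tcp_pos: [0.499, 0.2526, 0.0572]
orientation: [1.236, 2.888, 0.002]
contact_force: [-0.3, -0.2, -7.5]
grip_width: 0.0436
gripper_force: 52.6
```

Emit:
play_rows([
  [[0.5,-0.08,-0.02,0.02,0],[0.5,-0.16,-0.04,0.02,0],[0.5,-0.24,-0.06,0.02,0],[0.5,-0.32,-0.076,0.02,0],[0.5,-0.358,-0.085,0.02,0],[0.5,-0.358,-0.085,0.02,0],[0.5,-0.358,-0.085,0.02,0]],
])

```text
clock: 8.68
tcp_pos: [0.5356, 0.1889, 0.0525]
orientation: [-1.237, -2.887, 0.0]
contact_force: [-0.0, 0.3, -6.7]
grip_width: 0.0433
gripper_force: 52.5
```

Run:
```python
from h import *
plan(.536,.189,.047,43.6)
o=get_obs();p=viewer.grab_frame("wrist");save(p,"w5.png")
p=viewer.grab_frame("scene");cv2.imwrite("pics/s5.png",cv2.resize(p["pixels"][130:260,170:370,::-1],None,fx=4,fy=4,interpolation=3))
```

```text
tcp [0.5356 0.1889 0.0525] yaw 43.61 rows 1.0 shift [-0.0013  0.0018  0.0273] turn 0.0002 F [-0.   0.3 -6.7] t 8.7
```

View pics/w5.png

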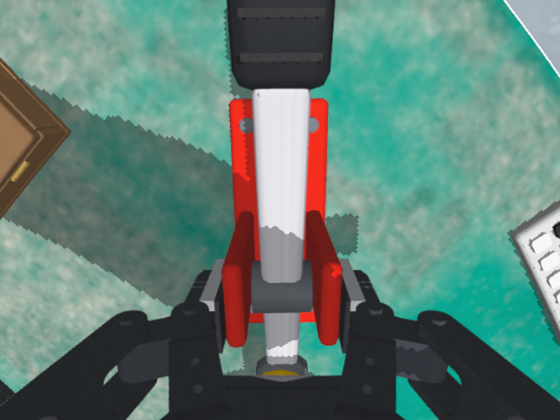

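View pics/s5.png

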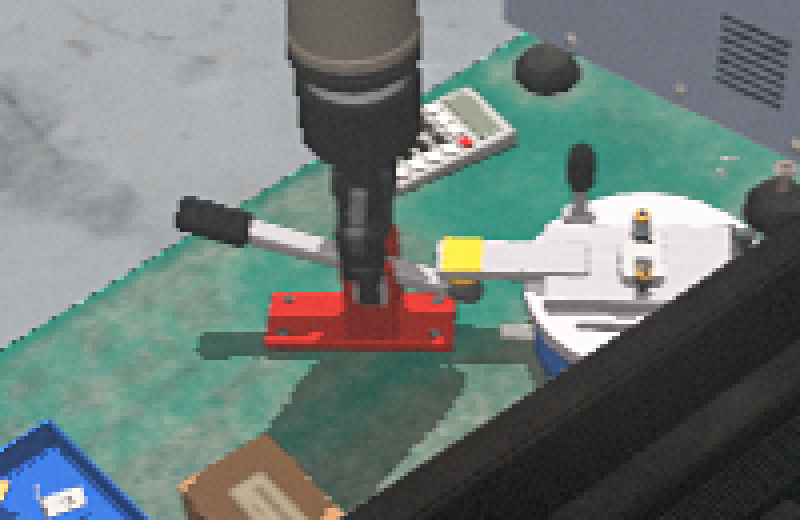

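Emit:
play_rows([
  [[0.5,0,0,0.015,0],[0.5,0,0,0.03,0],[0.5,0,0,0.03,0],[0.5,0,0,0.03,0]],
])

```text
clock: 9.12
tcp_pos: [0.5356, 0.1894, 0.0465]
orientation: [-1.235, -2.888, -0.0]
contact_force: [0.2, 0.2, -6.3]
grip_width: 0.0433
gripper_force: 51.5
```

Run:
```python
from h import *
plan(.536,.189,.047,43.6)
o=get_obs();p=viewer.grab_frame("wrist");im=p["pixels"];hsv=cv2.cvtColor(im,cv2.COLOR_RGB2HSV)
red=((hsv[...,0]<8)|(hsv[...,0]>172))&(hsv[...,1]>150)
k=np.nonzero(red[105])[0];kk=np.nonzero(red[:,240])[0];print(k.min(),k.max(),kk.min())
M=R.from_rotvec(o["orientation"]).as_matrix()
c=unproj(p,[(230,99),(328,98)],.01,o)[:,:2];d=-M[:2,0];org=c.mean(0)+.075*d;print("origin",org,"saddle",org+.064*d)
```

```text
tcp [0.5356 0.1894 0.0465] yaw 43.7 rows 1.0 shift [-0.0027  0.0002 -0.0026] turn 0.0011 F [ 0.2  0.2 -6.3] t 9.1
230 328 99
origin [0.5325883  0.18868507] saddle [0.57680477 0.14241518]
```

Emit:
play_rows([
  [[0.5,0,0,0.006,0],[0.5,0,0,0.008,0],[0.5,0,0,0.008,0]],
])

```text
clock: 9.42
tcp_pos: [0.5357, 0.1891, 0.0464]
orientation: [-1.236, -2.887, -0.001]
contact_force: [-6.1, -0.6, 10.2]
grip_width: 0.0432
gripper_force: 53.4
```

Emit:
play_rows([
  [[0.5,0,0,-0.004,0],[-0.2,0,0,-0.004,0],[-0.5,0,0,-0.004,0],[-0.5,0,0,-0.004,0],[-0.5,0,0,-0.004,0],[-0.5,0,0,-0.1,0],[-0.5,0,0,-0.3,0],[-0.5,0,0,-0.5,0],[-0.5,0,0,-0.75,0],[-0.5,0,0,-0.75,0]],
])

```text
clock: 10.25
tcp_pos: [0.5397, 0.1895, 0.2019]
orientation: [1.235, 2.881, 0.013]
contact_force: [1.5, 0.2, 0.9]
grip_width: 0.064
gripper_force: 0.0
```

Run:
```python
from h import *
d=np.array([.688,-.726]);h=np.array([.5326,.1887])-.098*d;print(h)
plan(h[0],h[1],.14,43.6)
o=get_obs();p=viewer.grab_frame("wrist");save(p,"w6.png")
```

```text
[0.465176 0.259848]
tcp [0.5397 0.1895 0.2019] yaw 43.59 rows 3.0 shift [ 0.5127 -0.0307  0.3078] turn -0.0001 F [1.5 0.2 0.9] t 10.2
```

View pics/w6.png

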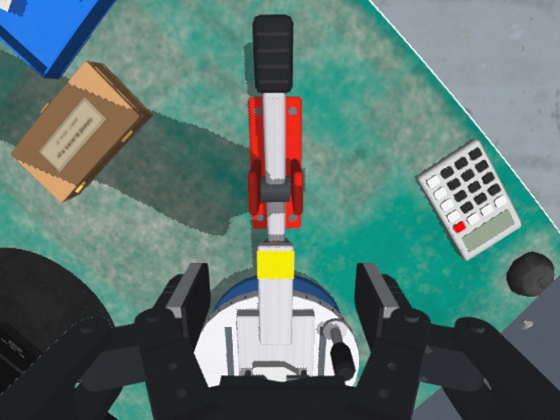

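The saddle is under the yellow pad and the jack is in line with the lug. Next I'll check the distance along it numerically.

Run:
```python
from h import *
o=get_obs();p=viewer.grab_frame("wrist");im=p["pixels"].astype(int);hsv=cv2.cvtColor(p["pixels"],cv2.COLOR_RGB2HSV)
red=((hsv[...,0]<8)|(hsv[...,0]>172))&(hsv[...,1]>150);red[240:]=0;red[:,:235]=0;red[:,320:]=0
ys,xs=np.nonzero(red);print(xs.min(),xs.max(),ys.min(),ys.max());k=np.nonzero(red[102])[0];k2=np.nonzero(red[223])[0];print(k.min(),k.max(),k2.min(),k2.max())
c=unproj(p,[(k.min(),97),(k.max(),97),(k2.min(),228),(k2.max(),228)],.01,o)[:,:2]
b=c[:2].mean(0);f=c[2:].mean(0);d=f-b;L=np.hypot(*d);d/=L;org=(b+f)/2+.01*d
print(L,np.degrees(np.arctan2(d[1],d[0])),org,"saddle",org+.064*d,"handle",org-.098*d)
y=(hsv[...,0]>20)&(hsv[...,0]<36)&(hsv[...,1]>150)&(im.max(2)>150);y[282:]=0;y[:242]=0;y[:,:250]=0;y[:,310:]=0
ys,xs=np.nonzero(y);q=unproj(p,[xs.mean(),ys.mean()],.074,o)[0];print("pad",q,xs.min(),xs.max(),ys.min(),ys.max())
plan(*(org-.095*d),.14,43.6)
```

```text
248 302 97 228
249 301 253 300
0.12773242728025572 -46.053081801624806 [0.5325139  0.18952951] saddle [0.57692936 0.14345059] handle [0.46450272 0.26008785]
pad [0.57610019 0.14265707 0.074     ] 257 293 252 279
tcp [0.5379 0.1894 0.1981] yaw 43.64 rows 3.0 shift [ 0.4943 -0.0233  0.2895] turn 0.0005 F [-0.3  0.6 -0.3] t 10.3
```

Emit:
play_rows([
  [[1,0.12,-0.005,0,0],[1,0.3,-0.01,0.1,0],[1,0.48,-0.022,0.2,0],[1,0.494,-0.022,0.3,0],[1,0.494,-0.022,0.3,0],[1,0.494,-0.022,0.3,0],[1,0.494,-0.022,0.3,0]],
])

```text
clock: 10.93
tcp_pos: [0.4657, 0.2559, 0.1353]
orientation: [1.239, 2.886, -0.001]
contact_force: [0.4, -0.5, -0.9]
grip_width: 0.0001
gripper_force: 0.0
```

```bash
python3 -c "
from h import *
plan(.467,.258,.03,43.6);print(get_obs()['grip_width'])"
```

```text
tcp [0.4657 0.2559 0.1353] yaw 43.53 rows 3.0 shift [0.0035 0.012  0.5265] turn -0.0008 F [ 0.4 -0.5 -0.9] t 10.9
5.7473347898801805e-05
```

Emit:
play_rows([
  [[1,0,0.01,0.1,0],[1,0,0.01,0.16,0],[1,0.01,0.01,0.2,0],[1,0.02,0.01,0.24,0],[1,0.03,0.01,0.28,0],[1,0.035,0.01,0.32,0],[1,0.035,0.01,0.36,0],[1,0.035,0.01,0.4,0],[1,0.03,0.01,0.43,0],[1,0.025,0.01,0.45,0],[1,0.025,0.01,0.45,0]],
])

```text
clock: 11.85
tcp_pos: [0.4625, 0.263, 0.0446]
orientation: [-1.235, -2.888, -0.001]
contact_force: [-1.0, 1.9, 2.9]
grip_width: 0.0001
gripper_force: 2.1
```

Run:
```python
from h import *
plan(.464,.26,.03,43.6)
p=viewer.grab_frame("scene");cv2.imwrite("pics/s7.png",cv2.resize(p["pixels"][130:260,170:370,::-1],None,fx=4,fy=4,interpolation=3))
```

```text
tcp [0.4625 0.263  0.0446] yaw 43.68 rows 1.0 shift [-0.0162 -0.0051  0.0732] turn 0.0009 F [-1.   1.9  2.9] t 11.8
```

View pics/s7.png

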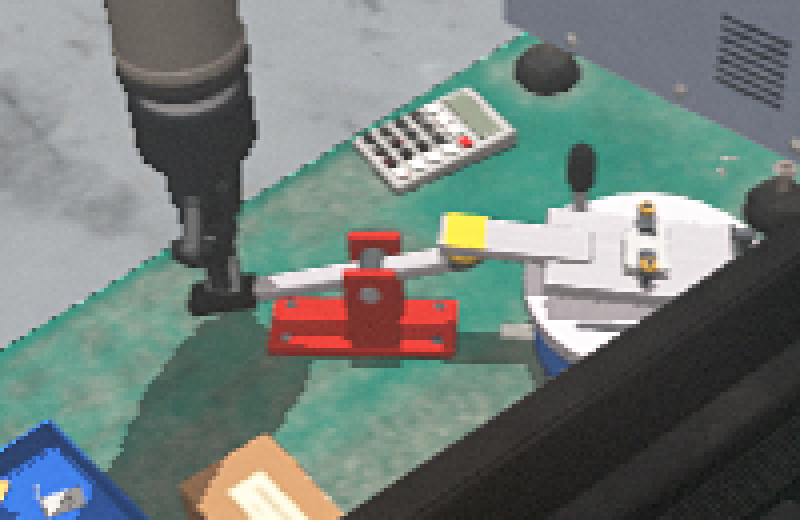

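The handle is mostly down and the jack is lifting the plate. Next I'll press to the stop.

Emit:
play_rows([
  [[1,-0.003,0,0.02,0],[1,-0.006,0,0.04,0],[1,-0.01,0,0.055,0],[1,-0.01,0,0.062,0],[1,-0.01,0,0.062,0],[1,-0.01,0,0.062,0]],
])

```text
clock: 12.4
tcp_pos: [0.4642, 0.2614, 0.0334]
orientation: [1.236, 2.888, 0.002]
contact_force: [-2.1, 0.3, 8.5]
grip_width: 0.0003
gripper_force: 4.1
```

Emit:
play_rows([
  [[1,0,0,0.004,0],[1,0,0,0.008,0],[1,0,0,0.008,0],[1,0,0,0.008,0]],
])

```text
clock: 12.73
tcp_pos: [0.4644, 0.2613, 0.0326]
orientation: [1.236, 2.888, 0.003]
contact_force: [-3.8, 0.3, 18.0]
grip_width: 0.0004
gripper_force: 8.6
```

Run:
```python
from h import *
plan(.464,.26,.03,43.6)
o=get_obs();p=viewer.grab_frame("scene");cv2.imwrite("pics/s8.png",cv2.resize(p["pixels"][130:260,170:370,::-1],None,fx=4,fy=4,interpolation=3))
```

```text
tcp [0.4644 0.2613 0.0326] yaw 43.65 rows 1.0 shift [-0.0032 -0.0061  0.0132] turn 0.0005 F [-3.8  0.3 18. ] t 12.7
```

View pics/s8.png

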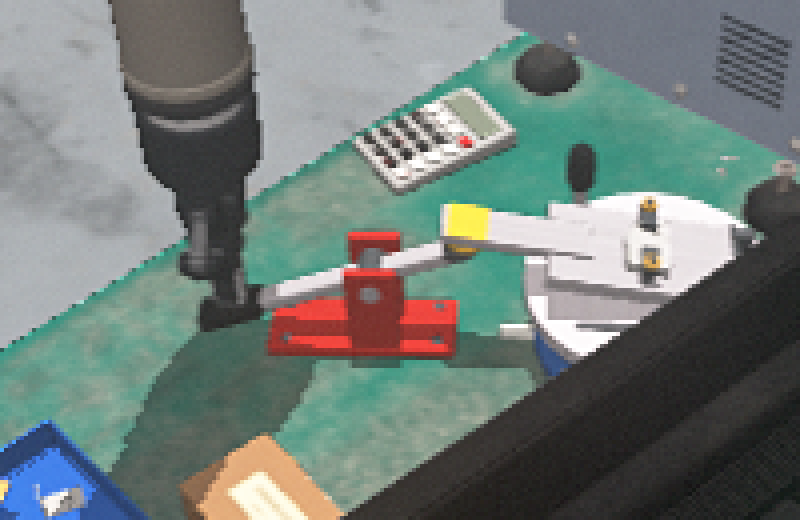

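The plate is tilted, the jack stands flat and the handle is at its stop. I'll back the push off a little and hand in.

Emit:
play_rows([
  [[1,0,0,-0.006,0],[1,0,0,-0.006,0],[1,0,0,-0.006,0],[1,0,0,-0.006,0],[1,0,0,-0.006,0]],
])

```text
clock: 13.2
tcp_pos: [0.4643, 0.2613, 0.0333]
orientation: [1.236, 2.888, 0.002]
contact_force: [-2.3, -0.5, 10.1]
grip_width: -0.0
gripper_force: 5.1
```

```bash
python3 -c "
from h import *
print(r.hand_in())"
```

```text
the job is handed in; nothing more can be done
None
```

The job is handed in: the table is at the next detent, the jack's saddle is centred under the pad to about 2 mm, and the handle is held at its stop with about 10 N, keeping the plate raised (no verdict came back).

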